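# File the clipboard in the sorter

## Task

Take the clipboard off the sloping easel and stand it upright, clip at the top, in the empty middle slot of the plywood sorter, between the two short cardboard panels and roughly centred along the slot. Lower it right down to the slot's floor rather than letting it drop, let go of it, and leave the panels standing in their slots and the label roll beside them where it is.

Things in the scene. Friction and masses are not known exactly. Their poses are not given: they have to be found in the camera images.
- clipboard: Brown clipboard, white paper, steel clip; about 0.2 kg. Origin: middle of its bottom edge; z up its height to the clip end, y along its width, x out of its bare back. Board: x -4..4, y -60..60, z 0..180 mm. Rigid clip on the front (-x) face: x -13..-4, y -32..32, z 143..177, so 17 mm thick there, centred on x -4.5. Starts on the easel, leaning 0.42 rad from vertical toward the easel's +x.
- easel: Grey metal easel, fixed, base 150 x 120 mm. Origin: centre of its underside; x to its back (the way the clipboard leans), roughly toward the robot, z up. Its sloping rest lies behind the clipboard and ends 71 mm short of the board's top edge (along the board); the board stands on a ledge with a lip 10 mm high, 15 mm in front of its front face. Highest point about 135 mm.
- sorter: Plywood sorter, fixed, base 124 (x) x 130 (y) mm. Origin: centre of its underside, z up. Four dividers along y (110 mm long, 12 mm thick, tops 83 mm above the bench) at x -45, -15, 15, 45 mm make three slots 18 mm wide at x -30, 0, 30 mm, floor at z 10 mm. The top 22 mm of the dividers taper: slot mouths are about 25 mm wide.
- middle_slot (a point): Centre of the floor of the sorter's middle slot, 10 mm above the bench; axes as the sorter's: the slot runs along y and is 18 mm wide in x. Mind the room: a tall black post stands at about x 0.60, y 0.01 m with a roll and brackets overhead, and tall white boards on the table to the left, so draw the arm in before swinging past.
- panel_near: Cardboard-brown panel 10 x 110 x 105 mm (x, y, z), loose, standing in the sorter's slot at x = -30 mm. Origin: middle of its lower edge, z up; its top is 115 mm above the bench.
- panel_far: Same panel, standing in the sorter's slot at x = +30 mm.
- label_roll: Bystander: roll of white labels lying flat on the bench, 83 mm diameter, 51 mm high; origin at the centre of its underside.

How it is judged:
By the outcome, as a careful person would: the job done as asked, in the order asked, and still so for the second after the job is handed in, with the robot touching nothing.
It also fails if it takes over 48 s, if anything falls off the work surface, if the arm or the gripper's body presses on something with over 40 N, if the wrist force passes 120 N, or if a joint passes its speed limit or range.

## Robot

A 7-joint arm with a two-finger parallel gripper is mounted at the origin on a cart in front of the work surface, level with it; the furniture and walls round the work are solid. World frame = base frame: x ahead of the robot, y to its left, z up, the work surface at z = 0. Lengths are in m, angles in rad, forces in N, time in s.
With the tool pointing down it reaches from about 0.4 to 0.875 m from the base axis. Payload 19.3 kg.
Tool frame: the origin (TCP) lies on the mounting face of the last link; the fingertips stand 173 mm ahead of it and the grasp point (between the pads) lies 155 mm ahead of it; z points along the fingers, y is the line along which they close (so a half turn about z gives the same grasp; the last joint's range is limited). The gripper opens to 85 mm and grips with 20 to 120 N. Pads are 22 mm wide; open, the fingers measure 114 mm over their backs; the gripper's body (76 mm by 85 mm) begins 54 mm behind the grasp point. The pads swing forward as they close: fully open they stand 13 mm farther back than shut.
Start: joints at [-1.299, 0.521, -0.036, 1.599, 0.021, 1.021, -0.113], TCP at [0.21, 0.589, 0.405] pointing down, gripper open.
Joint ranges: [-2.91, 2.91], [-0.3, 2.13], [-1.5, 1.42], [0.17, 2.43], [-1.26, 4.41], [0.16, 1.93], [-2.52, 2.52]. Speed limits (rad/s): [1.89, 1.89, 2.39, 2.39, 3.01, 3.01, 3.01].

## Interface

Orientations are given as [roll, pitch, yaw] about the fixed x, y, z axes, in that order (R = Rz(yaw) Ry(pitch) Rx(roll)).
In Python, from workcell import bot, vision gives the robot as it stands.
- The arm moves only by the shell command python3 -m creep 'ROWS' [FORCE]. ROWS is JSON, a list that holds one entry, the list of rows, each a list of 7 numbers: the opening, from -1 (shut) to 1 (fully open), then the shift along the tool's x, y, z in cm, then the turn, a rotation vector about the tool's x, y, z in rad. In form: [[[grip, tx, ty, tz, rx, ry, rz], ...]]. A call has 1 to 12 rows; each row shifts and turns the commanded pose from where the row before left it, along the tool's axes as they then stand; what a row does not reach is not made up. A row lasts 1/8 s, in which the tool goes at most 62.5 mm and 10.7 degrees, less where a joint would pass 70% of its speed; a pose out of reach is approached as far as the arm can. A call with a gripper value outside its range is refused whole. The fingers move at their own pace and stop on an object; FORCE is the grip in N (left out, the last holds). Time passes only in rows, so rows that do not move let the fingers close. It gives the time, the measured TCP pose, the force, the opening and the grip force at its end, in the units of the state.
- bot.observe(): the state, without advancing time (a new reading comes with each control period).
- vision.grab_frame(name): name is "scene" or "top"; returns a dict with "image" (400x640x3 uint8, blue, green, red), "depth" (400x640 float32, m along the optical axis (not along the pixel's ray), 0 where there is no reading), "fovy" (degrees; the focal length in pixels is half the picture's height over the tangent of half this angle, whatever the lens; pixels are square), "cx", "cy" (the principal point, pixels), "cam_to_world" (4x4, takes a point from camera to world coordinates). Camera axes: x right, y down, z forward; pixel columns grow to the right and rows downward; lengths in m; the calibration is good to about 2 mm. A picture is of the moment at which its call begins.
- bot.job_done(): hands the job in; it is judged then, once.
The state is a dict: "clock": time; "qpos": joint angles; "qd": joint speeds; "joint_efforts": joint torques, N m; "position": TCP position; "tool_rot": TCP orientation; "force": force on the tool from outside, world axes, zero at the start; "moment": the same for the moment, N m; "grip_width": finger opening in m; "finger_force": force on a finger pad.
Only numpy, scipy, OpenCV 4.12 (cv2) and the standard library are available. Lean on these libraries where they do the work, as an engineer would, in place of code of your own. Each camera call takes 0.05 s, during which the arm holds its last target. There are 200 camera calls.

## Working session

There is one attempt and no reset: what is moved stays moved. The work goes in short steps, Python scripts to look and compute and a shell command to move; the robot and the scene stay as the last step left them, time stands still between calls to the robot, and variables do not carry over. Pictures are saved under pics/ and viewed, at most 10 in all, crops included, and the job is handed in when it is done.

```bash
mkdir -p pics; ls; cat > h.py <<'E'
import numpy as np, cv2
from workcell import bot, vision
def grab(n):
    f=vision.grab_frame(n); f['f']=200/np.tan(np.radians(f['fovy'])/2); return f
def cloud(f):
    d=f['depth']; v,u=np.mgrid[:d.shape[0],:d.shape[1]]
    P=np.stack([(u-f['cx'])/f['f']*d,(v-f['cy'])/f['f']*d,d,np.ones_like(d)],-1)
    return (P@np.array(f['cam_to_world']).T)[...,:3]
E
python3 - <<'E'
from h import *
print(bot.observe())
for n in('scene','top'):
    f=grab(n); cv2.imwrite(f'pics/{n}0.png',f['image']); P=cloud(f); np.savez(f'/tmp/{n}.npz',P=P,im=f['image'],d=f['depth'])
    print(n,f['fovy'],f['cx'],f['cy'],np.round(f['cam_to_world'],3),(f['depth']>0).mean())
E
```

```text
pics
{'clock': 0.0, 'qpos': array([-1.29920233,  0.52202877, -0.03631748,  1.59998368,  0.02117895,
        1.02111241, -0.1128081 ]), 'qd': array([ 0.00144157, -0.0002558 , -0.00037848,  0.00075898, -0.00063969,
        0.00070314, -0.00028171]), 'joint_efforts': array([-2.67355481e-04, -9.27113843e+01,  1.98018126e+00, -3.69924259e+01,
        1.78938895e-02,  8.15653300e-03,  1.71056752e-05]), 'position': array([0.20946432, 0.5887117 , 0.40412525]), 'tool_rot': array([-3.14044671e+00,  6.90899315e-05,  2.79976057e+00]), 'force': array([ 0.24512046, -0.18043868,  0.40102732]), 'moment': array([-0.04496769,  0.00414816, -0.05728525]), 'finger_force': 0.0, 'grip_width': 0.08543618845887195}
scene 43.55055221384385 313.5423158285697 203.14415217370487 [[ 0.802 -0.286  0.525 -0.044]
 [-0.598 -0.373  0.709 -0.877]
 [-0.007 -0.882 -0.47   0.453]
 [ 0.     0.     0.     1.   ]] 0.996203125
top 46.887914045421155 322.41915696410103 194.41904502822905 [[ 0.026 -0.991  0.131  0.262]
 [-1.    -0.027 -0.005 -0.276]
 [ 0.008 -0.131 -0.991  0.974]
 [ 0.     0.     0.     1.   ]] 0.99614453125
```

View pics/scene0.png

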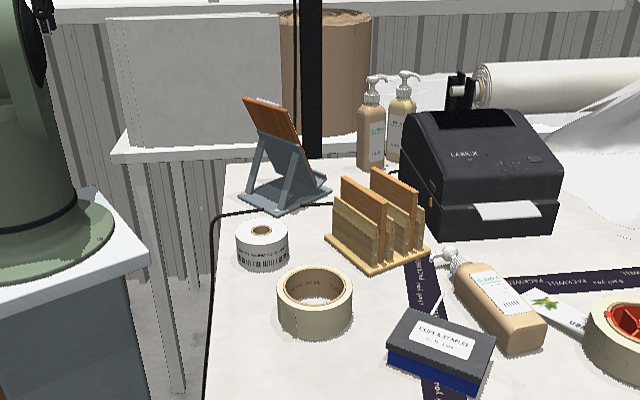

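View pics/top0.png

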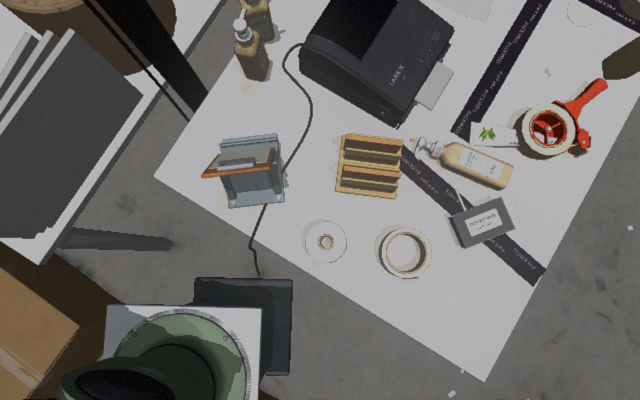

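The scene view shows the clipboard back at about (270,125) on the easel, the sorter with two panels at (378,220) and the roll at (262,245). In the top view the clipboard is edge-on at (240,163), the sorter at (370,165) and the roll at (326,242).

```bash
python3 - <<'E'
from h import *
for n,boxes in (('top',dict(clip=(195,125,290,185),sort=(330,125,410,205),roll=(300,215,350,268))),('scene',dict(clip=(235,90,310,165),sort=(318,160,435,280),roll=(230,215,292,275)))):
    z=np.load(f'/tmp/{n}.npz');P=z['P'];im=z['im'];hsv=cv2.cvtColor(im,cv2.COLOR_BGR2HSV)
    for k,(a,b,c,d) in boxes.items():
        p=P[b:d,a:c].reshape(-1,3);h=hsv[b:d,a:c].reshape(-1,3).astype(int)
        if k=='clip': m=(h[:,1]>110)&((h[:,0]<16))&(p[:,2]>.03)
        elif k=='sort': m=(h[:,1]>60)&(h[:,0]<30)&(p[:,2]>.105)&(p[:,2]<.13)
        else: m=(p[:,2]>.045)&(p[:,2]<.06)
        q=p[m]; print(n,k,len(q),'mean',q.mean(0).round(4),'min',q.min(0).round(3),'max',q.max(0).round(3))
        if k=='clip':
            c0=np.median(q,0);U,S,V=np.linalg.svd(q-c0,full_matrices=False)
            r=abs((q-c0)@V[2]);q=q[r<.006];c0=q.mean(0);V=np.linalg.svd(q-c0,full_matrices=False)[2]
            print(' plane c',c0.round(4),'axes',V.round(3).tolist(),'n',len(q))
            top=q[q[:,2]>q[:,2].max()-.012]; print(' top',top.min(0).round(3),top.max(0).round(3), top[top[:,1].argmin()].round(3),top[top[:,1].argmax()].round(3))
            print(' extreme y',q[q[:,1].argmin()].round(3),q[q[:,1].argmax()].round(3))
        if k=='sort':
            g=q[:,0]
            thr=(g.min()+g.max())/2
            for s in (q[g<thr],q[g>=thr]):
                r=cv2.minAreaRect((s[:,:2]*1000).astype(np.float32)); print('  panel',len(s),s.mean(0).round(4),r)
            m=(p[:,2]>.078)&(p[:,2]<.088)&(h[:,1]>50); s=p[m]; print('  div',len(s),cv2.minAreaRect((s[:,:2]*1000).astype(np.float32)))
            m=(p[:,2]>.005)&(p[:,2]<.2)&(h[:,1]>50); s=p[m]; print('  all',len(s),cv2.minAreaRect((s[:,:2]*1000).astype(np.float32)))
        if k=='roll': print('  ',cv2.minEnclosingCircle((q[:,:2]*1000).astype(np.float32)))
z=np.load('/tmp/top.npz')['im'];cv2.imwrite('pics/crop.png',cv2.resize(z[110:280,190:430],None,fx=3.3,fy=3.3,interpolation=cv2.INTER_CUBIC))
E
```

```text
top clip 312 mean [ 0.4011 -0.1237  0.1916] min [ 0.39  -0.187  0.141] max [ 0.419 -0.071  0.197]
 plane c [ 0.4011 -0.1237  0.1916] axes [[-0.103, 0.992, -0.066], [-0.526, 0.002, 0.85], [-0.844, -0.123, -0.522]] n 312
 top [ 0.39  -0.187  0.186] [ 0.413 -0.072  0.197] [ 0.408 -0.187  0.194] [ 0.395 -0.072  0.193]
 extreme y [ 0.408 -0.187  0.194] [ 0.419 -0.071  0.141]
top sort 680 mean [ 0.4523 -0.3741  0.1133] min [ 0.413 -0.43   0.105] max [ 0.493 -0.318  0.119]
  panel 340 [ 0.4219 -0.3723  0.1133] ((422.5576477050781, -372.17987060546875), (108.74876403808594, 10.551996231079102), 84.20713806152344)
  panel 340 [ 0.4828 -0.3759  0.1134] ((483.5122375488281, -376.2051086425781), (108.90435028076172, 10.813796997070312), 84.00587463378906)
  div 656 ((452.6753845214844, -375.8517761230469), (112.9515151977539, 96.12207794189453), 84.81311798095703)
  all 3542 ((452.5051574707031, -376.9591064453125), (129.62002563476562, 122.93901062011719), 83.98542785644531)
top roll 1174 mean [ 0.2889 -0.2892  0.0487] min [ 0.249 -0.33   0.045] max [ 0.329 -0.25   0.054]
   ((289.2054443359375
[... 481 characters left out ...]
 0.105] max [ 0.491 -0.32   0.116]
  panel 447 [ 0.4182 -0.3798  0.1117] ((421.0559387207031, -374.8160095214844), (109.42437744140625, 13.00669002532959), 83.73648834228516)
  panel 433 [ 0.4794 -0.3815  0.1115] ((481.8116149902344, -376.4759216308594), (111.74401092529297, 12.264378547668457), 83.25239562988281)
  div 951 ((493.938232421875, -380.6708984375), (114.0975341796875, 182.1390838623047), 84.63460540771484)
  all 8048 ((517.554443359375, -305.1717834472656), (510.09320068359375, 187.01512145996094), 50.3336296081543)
scene roll 1181 mean [ 0.2852 -0.296   0.0486] min [ 0.246 -0.412  0.045] max [ 0.329 -0.248  0.051]
   ((275.7235412597656, -330.18609619140625), 83.34842681884766)
```

View pics/crop.png

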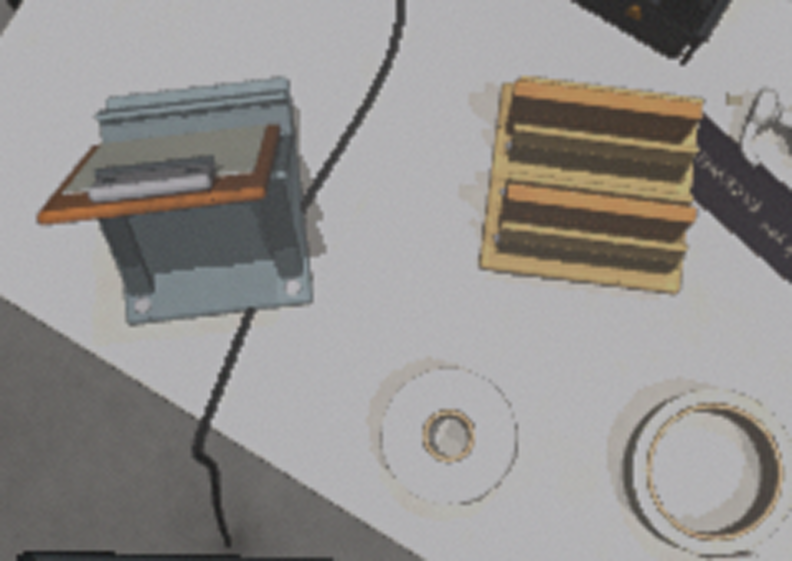

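```bash
python3 - <<'E'
from h import *
P=np.concatenate([np.load(f'/tmp/{n}.npz')['P'].reshape(-1,3)[np.load(f'/tmp/{n}.npz')['d'].ravel()>0] for n in('top','scene')])
az=np.degrees(np.arctan2(P[:,1],P[:,0]));r=np.hypot(P[:,0],P[:,1])
for a in range(-60,110,10):
    o=[]
    for R in np.arange(.3,.9,.05):
        q=P[(az>=a)&(az<a+10)&(r>=R)&(r<R+.05)&(P[:,2]<.9),2]
        o.append(f'{np.percentile(q,99):.2f}' if len(q)>3 else ' -- ')
    print(a,*o)
print('cols r .3...85')
E
```

```text
-60 0.00 0.05 0.05 0.05 0.05 0.05 0.04 0.04 0.05 0.05 0.04 0.05 0.05
-50 0.00 0.05 0.05 0.00 0.09 0.12 0.11 0.08 0.07 0.07 0.07 0.00 0.00
-40 0.00 0.05 0.05 0.00 0.12 0.12 0.12 0.15 0.15 0.15 0.15 0.15 0.00
-30 0.01 0.01 0.20 0.18 0.05 0.01 0.01 0.17 0.17 0.17 0.17 0.17  -- 
-20 0.00 0.19 0.20 0.17 0.05 0.00 0.11 0.20 0.19 0.20 0.00 0.18 0.21
-10 0.00 0.00 0.15 0.07 0.01 0.40 0.37 0.20 0.16 0.20 0.00 0.17 0.17
0 -0.83 0.00 0.00 0.00 0.00 0.41 0.33 0.27 0.28 0.28 0.28 0.28 0.00
10 -0.83 -0.83 0.00 -0.00 0.30 0.30 0.30 0.28 0.28 0.28 0.28 0.28 0.28
20 -0.83 -0.83 0.26 0.30 0.30 0.30  --  0.28 0.28 0.28 0.28 0.00 0.00
30 -0.83 -0.02 0.30 0.30 -0.83 -0.83 -0.83 -0.83 -0.83 0.00 0.00 0.00  -- 
40 -0.83 0.00 0.29 -0.18 -0.83 -0.83 -0.83 -0.83 -0.83 -0.83 -0.83 -0.84  -- 
50 -0.83 0.00 0.00 0.00 -0.00 -0.83 -0.83 -0.83 -0.83 -0.83 -0.84 -0.84 -0.27
60 -0.83 -0.83 -0.83 -0.83 0.31 0.32 0.32 0.31 -0.83 -0.83 -0.84 -0.73 -0.75
70 -0.83 -0.83 -0.83 -0.83 0.31 0.32 -0.44 0.28 -0.44 -0.49 -0.55 -0.70 -0.76
80  --  -0.83 -0.43 -0.43 -0.43 -0.43 -0.43 -0.43  --   --   --   --   -- 
90  --   --  -0.45 -0.43 -0.43 -0.43 -0.43 -0.43  --   --   --   --   -- 
100  --   --   --   --  -0.43 -0.43 -0.43 -0.43  --   --   --   --   -- 
cols r .3...85
```

```bash
python3 -m creep '[[[1,0,0,-5,0,0,0],[1,0,-2,-5,0,0,0],[1,0,-5,-2,0,0,0],[1,0,-5,0,0,0,0],[1,0,-5,0,0,0,0],[1,0,-3.5,0,0,0,0],[1,0,0,0,0,0,0]]]' && python3 -c "
from h import *
print(bot.observe()['qpos'])"
```

```text
clock: 0.98
position: [0.1403, 0.3939, 0.5252]
tool_rot: [3.141, 0.0, 2.8]
force: [0.2, 0.9, 0.8]
grip_width: 0.0855
finger_force: 0.0
[-1.31478186  0.05648781 -0.05867863  1.92885917  0.00375807  1.15560338
 -0.14593878]
```

```bash
python3 -m creep '[[[1,-5.85,-0.4,0,0,0,0.14],[1,-5.85,-0.4,0,0,0,0.14],[1,-5.85,-0.4,0,0,0,0.14],[1,-5.85,-0.4,0,0,0,0.14],[1,-5.85,-0.4,0,0,0,0.14],[1,-5.85,-0.4,0,0,0,0.14]]]' && python3 -m creep '[[[1,-5.85,-0.4,0,0,0,0.14],[1,-5.85,-0.4,0,0,0,0.14],[1,-5.85,-0.4,0,0,0,0.14],[1,-5.85,-0.4,0,0,0,0.14],[1,-5.85,-0.4,0,0,0,0.14],[1,0,0,0,0,0,0]]]' && python3 -c "
from h import *
print(bot.observe()['qpos'])"
```

```text
clock: 1.72
position: [0.3899, 0.1588, 0.5246]
tool_rot: [3.142, 0.001, 1.955]
force: [0.3, 0.4, 0.3]
grip_width: 0.0855
finger_force: 0.0
clock: 2.48
position: [0.3994, -0.1304, 0.5249]
tool_rot: [3.141, 0.001, 1.252]
force: [-0.0, 0.8, 0.3]
grip_width: 0.086
finger_force: 0.0
[-0.4948286   0.04936234  0.70944873  1.95270585 -0.0342346   1.15116002
 -0.09113426]
```

```bash
cat >> h.py <<'E'
from scipy.spatial.transform import Rotation as Ro
def boardR(yaw,tilt=0.42):  # columns x(back),y,z of board
    h=np.array([-np.cos(yaw),-np.sin(yaw),0]);k=np.array([0,0,1.])
    z=np.cos(tilt)*k+np.sin(tilt)*h; x=np.cos(tilt)*h-np.sin(tilt)*k
    return np.stack([x,np.cross(z,x),z],1)
def plan(Rt,pt):
    s=bot.observe();R=Ro.from_euler('xyz',s['tool_rot'])
    print('shift cm',(R.inv().apply(pt-s['position'])*100).round(2),'rot',(R.inv()*Ro.from_matrix(Rt)).as_rotvec().round(3),'pos',np.round(s['position'],4),'force',s['force'].round(1),'w',round(s['grip_width'],4),'ff',round(s['finger_force'],1))
E
python3 - <<'E'
from h import *
P={n:np.load(f'/tmp/{n}.npz')['P'] for n in('top','scene')}
hs={n:cv2.cvtColor(np.load(f'/tmp/{n}.npz')['im'],cv2.COLOR_BGR2HSV) for n in P}
top=np.array([.401,-.130,.193])
for yaw in (.11,.13):
    B=boardR(yaw);print('yaw',yaw)
    for n,(a,b,c,d) in dict(top=(195,125,290,185),scene=(235,90,310,165)).items():
        q=(P[n][b:d,a:c].reshape(-1,3)-top)@B*1000; h=hs[n][b:d,a:c].reshape(-1,3)
        m=(abs(q[:,0])<20)&(q[:,2]>-75)&(q[:,2]<8)&(abs(q[:,1])<70); 
        q=q[m];o=(h[m,1]>110)&(h[m,0]<16)
        print(n,'x hist',np.histogram(q[:,0],np.arange(-20,21,3))[0],'orange y',np.percentile(q[o,1],[0,1,99,100]).round(1),'z',np.percentile(q[o,2],[50,98,100]).round(1))
        # plane x vs y,z for orange/back
        s=q[(q[:,0]>0)] if n=='scene' else q[(q[:,0]<0)&(q[:,0]>-10)]
        A=np.c_[s[:,1:],np.ones(len(s))]; print('  fit x=ay+bz+c',np.linalg.lstsq(A,s[:,0],rcond=None)[0].round(3),np.median(s[:,0]).round(1))
        e=q[(o)&(q[:,2]>-4)]
        if len(e):print('  top-edge x range',np.percentile(e[:,0],[2,50,98]).round(1))
E
```

```text
yaw 0.11
top x hist [  0  37 157  87 112 229 207 116  39   5   0   0   0] orange y [-58.1 -57.   56.8  57.4] z [0.5 3.5 4. ]
  fit x=ay+bz+c [-0.021 -0.006 -3.761] -3.7
  top-edge x range [-3.8 -0.   4. ]
scene x hist [  0   0   1  18  32  38  81 201 819 305  92  17   0] orange y [-56.4 -54.9  59.7  62.3] z [-29.    1.8   3.3]
  fit x=ay+bz+c [-0.037 -0.047  4.468] 5.8
  top-edge x range [-2.3  4.   8. ]
yaw 0.13
top x hist [  0  37 172  76  61 322 164 116  34   8   0   0   0] orange y [-58.1 -56.6  56.8  57.5] z [0.4 3.5 4.1]
  fit x=ay+bz+c [-0.009 -0.007 -3.811] -3.3
  top-edge x range [-3.1 -0.1  3.5]
scene x hist [   0    0    1   15   36   26   70  139 1026  178  107    4    0] orange y [-56.5 -54.8  60.   62.3] z [-28.9   1.6   3.2]
  fit x=ay+bz+c [-0.02  -0.047  4.461] 5.8
  top-edge x range [-1.5  4.2  7.4]
```

```bash
cat >> h.py <<'E'
BR=boardR(.14)
TR=-BR[:,[1,0,2]]
TOP=np.array([.401,-.130,.193])+BR@np.array([.0003,0,.001])
def grasp(back): return TOP+BR@np.array([-.0045,0,-.019+.155+back])
E
python3 - <<'E'
from h import *
print(np.linalg.det(TR),grasp(.08),grasp(0)); plan(TR,grasp(.08))
s=bot.observe()
E
```

```text
0.9999999999999997 [ 0.31717916 -0.14181219  0.39285289] [ 0.34948084 -0.13726018  0.31980578]
shift cm [-3.65 -7.46 13.2 ] rot [-0.412  0.097 -0.452] pos [ 0.3994 -0.1304  0.5249] force [-0.   0.8  0.3] w 0.086 ff 0.0
```

```bash
python3 -m creep '[[[1,-0.5,-1,1,-0.103,0.024,-0.113],[1,-0.5,-1,1,-0.103,0.024,-0.113],[1,-0.5,-1,1,-0.103,0.024,-0.113],[1,-0.5,-1,1,-0.103,0.024,-0.113],[1,0,0,0,0,0,0]]]'; python3 - <<'E'
from h import *
plan(TR,grasp(.08));print(bot.observe()['qpos'].round(2))
E
```

```text
clock: 3.1
position: [0.365, -0.1405, 0.4786]
tool_rot: [2.723, -0.001, 1.718]
force: [0.4, 0.4, -0.3]
grip_width: 0.0856
finger_force: 0.0
shift cm [ 0.57 -7.82  5.91] rot [-0.002 -0.004  0.007] pos [ 0.365  -0.1405  0.4786] force [ 0.4  0.4 -0.3] w 0.0856 ff 0.0
[-0.54 -0.11  0.78  2.21 -0.14  0.62  0.49]
```

```bash
python3 -m creep '[[[1,0.3,-3.9,3,0,0,0],[1,0.3,-3.9,2.9,0,0,0.007],[1,0,0,0,0,0,0]]]'; python3 - <<'E'
from h import *
plan(TR,grasp(.08));plan(TR,grasp(0));print(bot.observe()['qpos'].round(2))
E
```

```text
clock: 3.48
position: [0.3214, -0.1405, 0.3979]
tool_rot: [2.727, -0.008, 1.714]
force: [-0.8, 0.3, -0.3]
grip_width: 0.0855
finger_force: 0.0
shift cm [-0.07 -0.6   0.28] rot [-0.005 -0.009 -0.   ] pos [ 0.3214 -0.1405  0.3979] force [-0.8  0.3 -0.3] w 0.0855 ff 0.0
shift cm [-0.14 -0.56  8.28] rot [-0.005 -0.009 -0.   ] pos [ 0.3214 -0.1405  0.3979] force [-0.8  0.3 -0.3] w 0.0855 ff 0.0
[-0.63 -0.02  0.98  2.41 -0.46  0.42  0.88]
```

```bash
python3 -m creep '[[[1,-0.1,0,2,0,0,0],[1,0,0,2,0,0,0],[1,0,0,0,0,0,0]]]'; python3 - <<'E'
from h import *
plan(TR,grasp(0));print(bot.observe()['qpos'].round(2))
E
```

```text
clock: 3.85
position: [0.3367, -0.1388, 0.3669]
tool_rot: [2.728, -0.012, 1.716]
force: [-0.3, 0.4, 0.1]
grip_width: 0.0855
finger_force: 0.0
shift cm [-0.09 -0.72  4.83] rot [-0.006 -0.013  0.   ] pos [ 0.3367 -0.1388  0.3669] force [-0.3  0.4  0.1] w 0.0855 ff 0.0
[-0.52  0.16  0.94  2.42 -0.96  0.43  1.38]
```

```bash
python3 -m creep '[[[1,-0.1,-0.2,2,0,0.005,0],[1,0,-0.2,1.5,0,0.005,0],[1,0,0,0,0,0,0]]]'; python3 - <<'E'
from h import *
plan(TR,grasp(0));print(bot.observe()['qpos'].round(2))
E
```

```text
clock: 4.22
position: [0.3448, -0.1391, 0.3417]
tool_rot: [2.725, -0.018, 1.72]
force: [-0.2, -0.8, 1.2]
grip_width: 0.0851
finger_force: 0.0
shift cm [ 0.07 -0.43  2.2 ] rot [-0.003 -0.02   0.001] pos [ 0.3448 -0.1391  0.3417] force [-0.2 -0.8  1.2] w 0.0851 ff 0.0
[-0.18  0.21  0.57  2.43 -1.11  0.36  1.52]
```

```bash
python3 -m creep '[[[1,0,-0.2,1.1,0,-0.01,0],[1,0,-0.2,1.1,0,-0.01,0],[1,0,0,0,0,0,0]]]'; python3 - <<'E'
from h import *
plan(TR,grasp(0));print(bot.observe()['qpos'].round(2))
f=grab('scene');cv2.imwrite('pics/s1.png',cv2.resize(f['image'][40:220,200:400],None,fx=3,fy=3))
E
```

```text
clock: 4.6
position: [0.3489, -0.1385, 0.3232]
tool_rot: [2.726, -0.001, 1.713]
force: [-1.0, -1.5, -0.3]
grip_width: 0.0854
finger_force: 0.0
shift cm [ 0.11 -0.07  0.34] rot [-0.004 -0.002  0.002] pos [ 0.3489 -0.1385  0.3232] force [-1.  -1.5 -0.3] w 0.0854 ff 0.0
[ 0.14  0.23  0.17  2.43 -1.14  0.24  1.53]
```

View pics/s1.png

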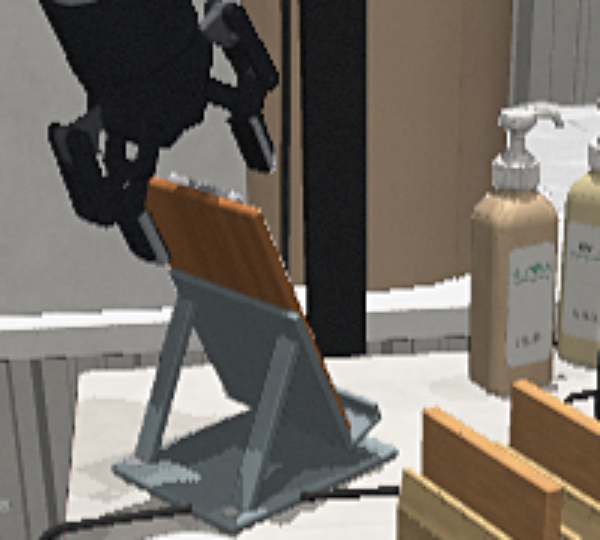

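The fingers straddle the board top squarely, at crop (150,245) and (260,150), clear of the rest. Closing the gripper.

```bash
python3 -m creep '[[[-1,0,0,0,0,0,0],[-1,0,0,0,0,0,0],[-1,0,0,0,0,0,0],[-1,0,0,0,0,0,0],[-1,0,0,0,0,0,0],[-1,0,0,0,0,0,0]]]' 50; python3 - <<'E'
from h import *
plan(TR,grasp(0))
E
```

```text
clock: 5.4
position: [0.3488, -0.1379, 0.3225]
tool_rot: [2.727, -0.001, 1.715]
force: [-1.9, 1.5, 6.3]
grip_width: 0.0163
finger_force: 48.6
shift cm [ 0.05 -0.04  0.27] rot [-0.005 -0.002  0.004] pos [ 0.3488 -0.1379  0.3225] force [-1.9  1.5  6.3] w 0.0163 ff 48.6
```

```bash
python3 -m creep '[[[-1,0,0.4,-0.9,0,0,0],[-1,0,0.8,-1.8,0,0,0],[-1,0,1.2,-2.7,0,0,0],[-1,0,1.2,-2.7,0,0,0],[-1,0,1.2,-2.7,0,0,0],[-1,0,1.2,-2.7,0,0,0],[-1,0,0,0,0,0,0]]]'; python3 - <<'E'
from h import *
plan(TR,grasp(0));print(bot.observe()['qpos'].round(2))
E
```

```text
clock: 6.28
position: [0.3494, -0.1381, 0.4715]
tool_rot: [2.724, -0.0, 1.715]
force: [0.3, 0.0, -2.8]
grip_width: 0.0162
finger_force: 49.1
shift cm [ 0.08 -6.13 13.87] rot [-0.002 -0.002  0.004] pos [ 0.3494 -0.1381  0.4715] force [ 0.3  0.  -2.8] w 0.0162 ff 49.1
[-0.25 -0.1   0.51  2.24 -0.2   0.61  0.55]
```

```bash
python3 -m creep '[[[-1,-1,0.8,-1.8,0.105,0,0],[-1,-1,0.6,-1.9,0.105,0,0],[-1,-1,0.4,-1.9,0.105,0,0],[-1,-1,0.2,0,0.105,0,0],[-1,0,0,0,0,0,0]]]'; python3 - <<'E'
from h import *
T=Ro.from_euler('xyz',[np.pi,0,np.pi/2-.1]).as_matrix()
plan(T,np.array([.4571,-.3765,.48]));print(bot.observe()['qpos'].round(2))
f=grab('scene');cv2.imwrite('pics/s2.png',f['image'])
E
```

```text
clock: 6.9
position: [0.3576, -0.1773, 0.5281]
tool_rot: [-3.134, -0.001, 1.715]
force: [0.3, 0.5, -2.3]
grip_width: 0.0165
finger_force: 49.4
shift cm [-21.15   7.03   4.74] rot [-0.008 -0.     0.244] pos [ 0.3576 -0.1773  0.5281] force [ 0.3  0.5 -2.3] w 0.0165 ff 49.4
[-0.19 -0.    0.51  1.98  0.    1.17  0.46]
```

View pics/s2.png

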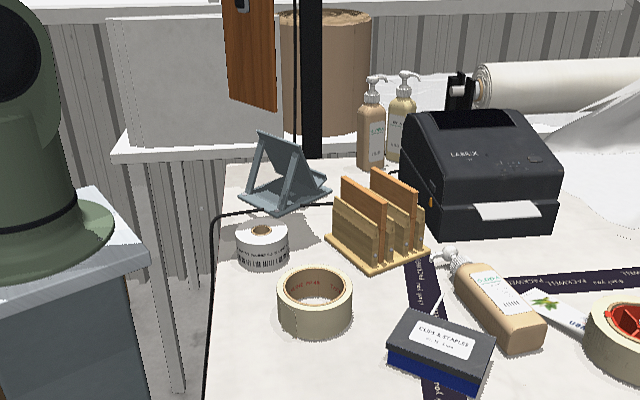

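The board hangs upright in the gripper, its bottom edge at about (250,100), and the easel is empty. Moving over the sorter.

```bash
python3 -m creep '[[[-1,-4.2,1.4,0,0,0,0],[-1,-4.2,1.4,0,0,0,0],[-1,-4.2,1.4,0,0,0,0],[-1,-4.2,1.4,0,0,0,0],[-1,-4.2,1.4,4,0,0,0.122],[-1,0,0,0,-0.008,0,0.122],[-1,0,0,0,0,0,0],[-1,0,0,0,0,0,0]]]'; python3 - <<'E'
from h import *
T=Ro.from_euler('xyz',[np.pi,0,np.pi/2-.1]).as_matrix()
plan(T,np.array([.4571,-.3765,.48]));print(bot.observe()['qpos'].round(2))
# board and sorter, both views
for n,B in (('scene',(300,40,450,290)),('top',(330,110,415,215))):
    f=grab(n);P=cloud(f);im=f['image'];hs=cv2.cvtColor(im,cv2.COLOR_BGR2HSV);cv2.imwrite(f'pics/{n}3.png',im)
    m=(hs[...,0]<16)&(hs[...,1]>110)&(P[...,2]>.13)&(abs(P[...,0]-.45)<.06)&(abs(P[...,1]+.376)<.09)
    q=P[m];print(n,len(q))
    if len(q)>30:
        print(' min',q.min(0).round(4),'max',q.max(0).round(4))
        c=np.median(q,0);
        for _ in range(3):
            V=np.linalg.svd(q-c,full_matrices=False)[2][2];q=q[abs((q-c)@V)<.005];c=q.mean(0)
        print(' plane',c.round(4),V.round(3),len(q))
E
```

```text
clock: 7.95
position: [0.4561, -0.3746, 0.4892]
tool_rot: [3.137, 0.0, 1.474]
force: [-0.5, 0.8, -0.8]
grip_width: 0.0165
finger_force: 49.7
shift cm [-0.18  0.11  0.92] rot [0.004 0.    0.003] pos [ 0.4561 -0.3746  0.4892] force [-0.5  0.8 -0.8] w 0.0165 ff 49.7
[ 0.13  0.46  0.67  1.61 -0.31  1.17  0.77]
scene 6695
 min [ 0.4306 -0.4347  0.1717] max [ 0.4758 -0.3124  0.357 ]
 plane [ 0.4481 -0.3815  0.2638] [-0.996  0.089 -0.002] 6623
top 114
 min [ 0.4439 -0.4309  0.1778] max [ 0.4514 -0.3629  0.353 ]
 plane [ 0.4476 -0.4098  0.3197] [-0.996  0.083  0.009] 114
```

View pics/scene3.png

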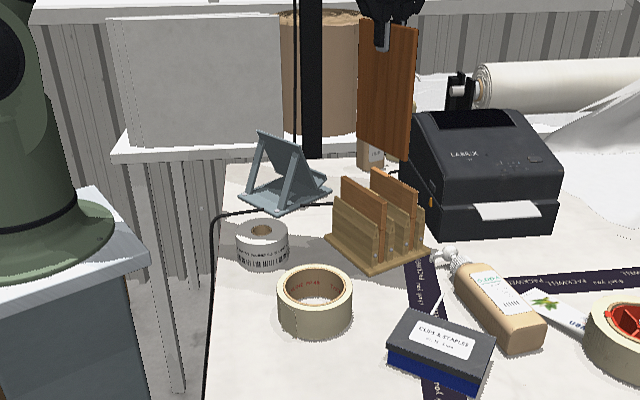

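```bash
python3 -m creep '[[[-1,-0.2,-0.1,2,0.004,0,0.01],[-1,0,0,2,0,0,0],[-1,0,0,1.5,0,0,0],[-1,0,0,1.5,0,0,0],[-1,0,0,1.5,0,0,0],[-1,0,0,0,0,0,0]]]'; python3 - <<'E'
from h import *
T=Ro.from_euler('xyz',[np.pi,0,np.pi/2-.1]).as_matrix()
plan(T,np.array([.4551,-.3765,.328]))
f=grab('top');P=cloud(f)
a=f['image'][110:215,320:420];cv2.imwrite('pics/t4.png',cv2.resize(a,None,fx=4,fy=4,interpolation=cv2.INTER_CUBIC))
f=grab('scene');a=f['image'][60:280,310:450];cv2.imwrite('pics/s4.png',cv2.resize(a,None,fx=2.6,fy=2.6,interpolation=cv2.INTER_CUBIC))
a=np.hstack([cv2.resize(cv2.imread('pics/t4.png'),(400,420)),cv2.resize(cv2.imread('pics/s4.png'),(300,420))]);cv2.imwrite('pics/b4.png',a)
E
```

```text
clock: 8.8
position: [0.4549, -0.3768, 0.4028]
tool_rot: [-3.139, -0.0, 1.461]
force: [-0.1, -0.3, -1.6]
grip_width: 0.0161
finger_force: 49.5
shift cm [0.03 0.03 7.48] rot [-0.003 -0.    -0.01 ] pos [ 0.4549 -0.3768  0.4028] force [-0.1 -0.3 -1.6] w 0.0161 ff 49.5
```

View pics/b4.png

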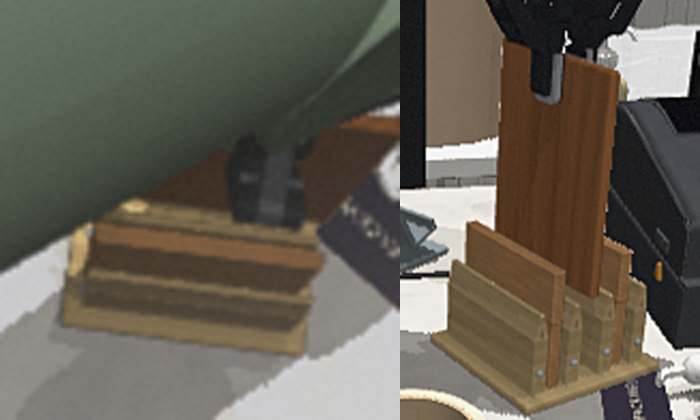

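The board's lower edge is centred over the middle slot mouth, at right-crop (590,295) between the two inner dividers, with no contact. Lowering on.

```bash
python3 -m creep '[[[-1,0,0,1,0,0,0],[-1,0,0,1,0,0,0],[-1,0,0,1,0,0,0],[-1,0,0,0,0,0,0]]]'; python3 -m creep '[[[-1,0,0,1,0,0,0],[-1,0,0,1,0,0,0],[-1,0,0,1,0,0,0],[-1,0,0,0.5,0,0,0],[-1,0,0,0,0,0,0]]]'; python3 -m creep '[[[-1,0,0,0.3,0,0,0],[-1,0,0,0.3,0,0,0],[-1,0,0,0,0,0,0],[-1,0,0,0,0,0,0]]]'
```

```text
clock: 9.4
position: [0.4549, -0.3768, 0.3728]
tool_rot: [-3.139, -0.0, 1.461]
force: [-0.4, 0.3, -0.9]
grip_width: 0.0163
finger_force: 49.6
clock: 10.02
position: [0.4549, -0.377, 0.3384]
tool_rot: [-3.14, 0.0, 1.461]
force: [0.3, 0.0, -1.7]
grip_width: 0.0167
finger_force: 49.7
clock: 10.52
position: [0.4549, -0.377, 0.3328]
tool_rot: [-3.14, 0.0, 1.461]
force: [0.1, -0.8, -1.5]
grip_width: 0.0161
finger_force: 49.7
```

```bash
for i in 1 2 ; do python3 -m creep '[[[-1,0,0,0.15,0,0,0],[-1,0,0,0,0,0,0],[-1,0,0,0.1,0,0,0],[-1,0,0,0,0,0,0]]]' | grep -E 'pos|^force'; done
```

```text
position: [0.4549, -0.377, 0.3302]
force: [0.0, 0.1, -2.2]
position: [0.4549, -0.377, 0.3277]
force: [-0.2, -0.4, -1.5]
```

```bash
for i in 1 2; do python3 -m creep '[[[-1,0,0,0.1,0,0,0],[-1,0,0,0,0,0,0],[-1,0,0,0,0,0,0]]]' | grep -E 'pos|^force'; done
```

```text
position: [0.455, -0.3771, 0.3276]
force: [-1.9, 3.4, 15.3]
position: [0.4552, -0.3772, 0.3276]
force: [-3.4, 7.3, 30.4]
```

On the floor (contact force felt). Ease off the push, then release and withdraw.

```bash
python3 -m creep '[[[-1,0,0,-0.15,0,0,0],[-1,0,0,0,0,0,0]]]' | grep -E '^force|grip'; python3 -m creep '[[[-0.4,0,0,0,0,0,0],[-0.2,0,0,0,0,0,0],[0,0,0,0,0,0,0],[0.2,0,0,0,0,0,0],[0.2,0,0,0,0,0,0],[0.2,0,0,0,0,0,0]]]'; python3 -m creep '[[[0.2,0,0,-1,0,0,0],[0.2,0,0,-2,0,0,0],[0.2,0,0,-3,0,0,0],[0.2,0,0,-5,0,0,0],[0.2,0,0,-5,0,0,0],[0.2,0,-5,-2,0,0,0],[0.2,0,-5,0,0,0,0],[0.2,0,-4,0,0,0,0],[0.2,0,0,0,0,0,0],[0.2,0,0,0,0,0,0]]]'; python3 - <<'E'
from h import *
a=grab('top');b=grab('scene');P=cloud(a)
q=P[215:268,300:350].reshape(-1,3);q=q[(q[:,2]>.045)&(q[:,2]<.06)];print('roll',len(q),q.min(0),q.max(0))
S=cloud(b);hs=cv2.cvtColor(b['image'],cv2.COLOR_BGR2HSV)
m=(hs[...,0]<16)&(hs[...,1]>110)&(S[...,2]>.122)&(abs(S[...,0]-.45)<.06)&(abs(S[...,1]+.376)<.09);q=S[m]
c=q.mean(0);print('board',c,np.linalg.svd(q-c,full_matrices=False)[2][2],q.min(0),q.max(0))
cv2.imwrite('pics/b5.png',np.hstack([cv2.resize(a['image'][100:280,310:430],(400,560)),cv2.resize(b['image'][60:280,225:450],(400,391+169))]))
E
```

```text
force: [-0.4, 1.8, 9.5]
grip_width: 0.0165
clock: 13.28
position: [0.4549, -0.377, 0.3273]
tool_rot: [-3.14, 0.0, 1.461]
force: [-0.3, -0.3, -0.7]
grip_width: 0.051
finger_force: 0.0
clock: 14.52
position: [0.3163, -0.3616, 0.508]
tool_rot: [-3.141, 0.0, 1.461]
force: [1.0, -0.1, 0.1]
grip_width: 0.0516
finger_force: 0.0Traceback (most recent call last):
  File "<stdin>", line 3, in <module>
    return umr_minimum(a, axis, None, out, keepdims, initial, where)
ValueError: zero-size array to reduction operation minimum which has no identity
```

Roll is hidden from the top camera by the arm; use the scene view.

```bash
python3 - <<'E'
from h import *
b=grab('scene')
S=cloud(b);hs=cv2.cvtColor(b['image'],cv2.COLOR_BGR2HSV)
q=S[215:275,230:292].reshape(-1,3);q=q[(q[:,2]>.045)&(q[:,2]<.06)];print('roll',len(q),q.mean(0).round(4))
m=(hs[...,0]<16)&(hs[...,1]>110)&(S[...,2]>.122)&(abs(S[...,0]-.45)<.06)&(abs(S[...,1]+.376)<.09);q=S[m]
c=q.mean(0);print('board',c.round(4),np.linalg.svd(q-c,full_matrices=False)[2][2].round(3),q.min(0).round(3),q.max(0).round(3))
cv2.imwrite('pics/b5.png',b['image'])
E
```

```text
roll 1183 [ 0.2852 -0.2959  0.0485]
board [ 0.4465 -0.3834  0.1579] [-0.995  0.1    0.011] [ 0.439 -0.437  0.122] [ 0.459 -0.317  0.191]
```

View pics/b5.png

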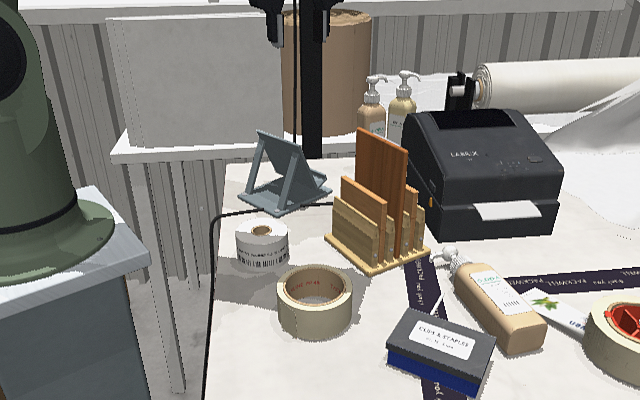

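The clipboard stands upright in the middle slot (top at (382,140)) between both panels, with its top at z 0.191. The roll at (262,245) is unmoved and the gripper is clear.

```bash
python3 -c "
from workcell import bot
print(bot.job_done())"
```

```text
the job is handed in; nothing more can be done
None
```

The clipboard stands upright, clip at the top, on the floor of the sorter's middle slot and roughly centred; both panels are still standing, the label roll has not moved, the arm is clear, and I handed the job in at about 15 s.

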